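Unhook the filings tray and set it on the balance

TASK

Weigh the filings tray: by its handle, push it in against the holder's spring until it stops, raise its hooked end over the red retaining lip while its nose is still under the ledge, and draw it out without wrenching it. Carry it to the balance and set it gently on the pan, lengthwise, flat inside the rim, and let go. Leave the other things on the bench where they are.

Things in the scene. Friction and masses are not known exactly. Their poses are not given: they have to be found in the camera images.
- tray_center (a point): Aluminium filings tray: flat floor 150 mm (x) x 90 mm (y), all sizes in mm, walls 18 high, 0.34 to 0.5 kg. This point is its centre, 9 above its underside. Its x axis runs from nose to hook, z up.
- tray_nose (a point): Tip of the tray's nose, a tongue 60 wide from tray x = -75 to -99, at heights 11 to 15 above the tray's underside; the point is at its tip, 13 above the underside.
- tray_hook (a point): Tip of the tray's hook, a tab 40 wide from tray x = +75 to +97; its top (this point) is 18 above the tray's underside, its downturned tip reaches down to 8 above it.
- tray_handle (a point): Centre of the tray's bar handle: a light wooden bar 14 (tray x) x 74 (tray y) x 24 high, on two brass posts; its centre is 72 above the tray's underside, at tray x = +30. Pinch it across its 14 mm; it is stiff on the tray.
- holder: Fixed dark wooden holder, base 276 x 130 x 8. Origin: on the bench under the tray's centre. The tray starts with its underside on the base (z = 8) and its x axis along the holder's x. Guide strips, 12 high, stand 5 mm off its long sides. To get it out: push it in (-x) to the stop, keep it there, tilt it hook end up about the nose end of its floor (0.30 rad is always enough), draw it out to +x.
- ledge (a point): Middle of the lower front edge of the holder's steel ledge, at holder x = -91, 30 above the bench. The ledge runs 48 back (-x) from here and covers the tray's nose by 8 mm, so that the tray cannot be lifted straight up. The nose has 7 mm of room under it.
- lip (a point): Usual place of the lower back edge of the red retaining lip, 86 mm along x from the holder's origin, 29 above the bench. The red keeper that carries it is 33 long, its top 46 above the bench. Keeper and stop are one clamped unit, set up to 8 mm either way along x, not measured: the lip covers the hook by 3 to 19 mm. The hook can rise only once the tray is pushed in beyond that, then must pass over the keeper's top.
- stop (a point): Usual place of the hard stop for the nose's tip, 114 mm from the holder's origin along -x, hidden under the ledge. It shifts with the lip, unmeasured: the nose meets it 7 to 23 mm after the start, always 4 mm beyond where the hook comes free. Over the last 6 mm an orange sprung plate resists with 1.5 rising to 4.5 N. Feel for the stop: pressing on past it wrenches the holder.
- balance: Fixed grey bench balance with a display at its -x end, body 250 x 160 x 34; origin on the bench under the pan's centre.
- pan (a point): Centre of the balance's steel pan, on its upper face, 44 above the bench. x is its long axis. The pan is 174 x 114 inside a rim 5 high and 3 thick; the tray's nose and hook pass over the rim when its floor lies flat inside it.
- bench_block: Bystander: polished steel bench block, 80 x 60 x 20, lying flat; leave it alone.
- hammer: Bystander: small hammer lying down, about 250 long; leave it alone.
- pliers: Bystander: pliers with black grips, about 125 long, lying down; leave it alone.
- cup: Bystander: terracotta cup, 75 high, 80 across; leave it alone.
- ring_clamp: Bystander: wooden ring clamp, 100 x 26 x 22, lying down; leave it alone.
- file: Bystander: hand tool with a handle, 170 long, lying down; leave it alone.
Mind the look-alikes: they are no part of the job. Of the things that look like the part that bears tray_center, the smaller one is meant.

How it is judged:
By the outcome, as a careful person would: the job done as asked, in the order asked, and still so for the second after the job is handed in, with the robot touching nothing.
It also fails if it takes over 51 s, if anything falls off the work surface, if the arm or the gripper's body presses on something with over 40 N, if the wrist force passes 120 N, or if a joint passes its speed limit or range.

ROBOT

A 6-joint arm with a two-finger parallel gripper is mounted at the origin on the work surface. World frame = base frame: x ahead of the robot, y to its left, z up, the work surface at z = 0. Lengths are in m, angles in rad, forces in N, time in s.
With the tool pointing down it reaches from about 0.35 to 0.775 m from the base axis. Payload 5.5 kg.
Tool frame: the origin (TCP) lies midway between the tips of the shut fingers; the grasp point (between the pads) lies 19 mm behind it (robot.grip_depth is the distance from the TCP to the grasp point, in m); z points along the fingers, y is the line along which they close (so a half turn about z gives the same grasp; the last joint's range is limited). The gripper opens to 85 mm and grips with 20 to 120 N. Pads are 22 mm wide; open, the fingers measure 114 mm over their backs; the gripper's body (76 mm by 85 mm) begins 54 mm behind the grasp point. The pads swing forward as they close: fully open they stand 13 mm farther back than shut.
Start: joints at [1.115, 0.313, 0.046, 1.304, 0, 1.431], TCP at [0.179, 0.547, 0.231] pointing down, gripper open.
Joint ranges: [-2.76, 2.76], [-0.86, 1.69], [-1.03, 1.26], [-2.2, 2.34], [-1.47, 1.5], [-3.14, 3.14]. Speed limits (rad/s): [2.57, 2.57, 3.14, 3.14, 3.14, 3.14].

INTERFACE

Orientations are given as a unit quaternion [w, x, y, z].
In Python, from cell import sensors, optics, robot gives the robot as it stands.
- The arm moves only by the tool move_arm, never from a script. Its argument "steps" is text: rows parted by semicolons, each of 7 numbers parted by spaces: the shift along the tool's x, y, z in mm, then the turn, a rotation vector about the tool's x, y, z in rad, then the finger opening in mm, from 0 to 85.4. A call has 1 to 8 rows; each row is the pose to reach, as a shift and turn from the pose commanded when the call began, along the tool's axes at that moment; what a row does not reach only later rows make up. A row lasts 1/10 s, in which the tool goes at most 50 mm and 8.59 degrees, less where a joint would pass 70% of its speed; a pose out of reach is approached as far as the arm can. A call with a gripper value outside its range is refused whole. The fingers move at their own pace and stop on an object; "grip_force" is the grip in N (left out, the last holds). Time passes only in rows, so rows that repeat a pose let the fingers close. It gives the time, the measured TCP pose, the force, the opening and the grip force at its end, in the units of the state.
- sensors.observe(): the state, without advancing time (a new reading comes with each control period).
- optics.snapshot(name): name is "scene" or "top" or "wrist"; returns a dict with "frame" (480x640x3 uint8, blue, green, red), "mtx" (3x3 intrinsics, pixels), "world_from_camera" (4x4, takes a point from camera to world coordinates); the wrist camera has in their place "hand_eye" (4x4, takes a point from camera to tool coordinates, whose origin is the TCP and whose axes are the flange's). Camera axes: x right, y down, z forward; pixel columns grow to the right and rows downward; lengths in m; the calibration is good to about 2 mm. A picture is of the moment at which its call begins: read the wrist's pose just before it. There is no depth.
- robot.job_done(): hands the job in; it is judged then, once.
The state is a dict: "time_s": time; "joints": joint angles; "joint_velocities": joint speeds; "effort": joint torques, N m; "ee_pos": TCP position; "tool_rot": TCP orientation; "ft_force": force on the tool from outside, world axes, zero at the start; "wrist_torque": the same for the moment, N m; "gripper_width": finger opening in m; "grasp_force": force on a finger pad.
Only numpy, scipy, OpenCV 4.12 (cv2) and the standard library are available. Lean on these libraries where they do the work, as an engineer would, in place of code of your own. Each camera call takes 0.05 s, during which the arm holds its last target. There are 200 camera calls.

## Working session

There is one attempt and no reset: what is moved stays moved. The work goes in short steps, Python scripts to look and compute and a tool call to move; the robot and the scene stay as the last step left them, time stands still between calls to the robot, and variables do not carry over. Pictures are saved under pics/ and viewed, at most 10 in all, crops included, and the job is handed in when it is done.

Besides the shell and the picture viewer there is one more tool, called after "Request:" as name(argument=value, ...) on one line, values as JSON. move_arm: Moves the arm, as the interface text tells. Its arguments: {"type":"object","properties":{"steps":{"type":"string"},"grip_force":{"type":"number"}},"required":["steps"]}

```bash
mkdir -p pics
python3 - <<'E'
from cell import sensors, optics, robot
import cv2,numpy as np
s=sensors.observe();print(s)
np.set_printoptions(precision=4,suppress=True)
for n in("scene","top"):
    d=optics.snapshot(n);cv2.imwrite(f"pics/{n}.png",d["frame"]);print(n,d["mtx"],d["world_from_camera"])
    np.savez(f"{n}.npz",m=d["mtx"],T=d["world_from_camera"])
d=optics.snapshot("wrist");print(d["mtx"],d["hand_eye"])
E
```

```text
{'time_s': 0.0, 'joints': array([1.11546197e+00, 3.13991517e-01, 4.49450306e-02, 1.30357009e+00,
       3.14396561e-05, 1.43119997e+00]), 'joint_velocities': array([-0.00114944,  0.00031959, -0.0012111 , -0.00083637, -0.0009552 ,
       -0.00016222]), 'effort': array([ 5.10592799e-04, -4.80630255e+01,  2.98534030e+01,  1.94238068e-02,
        6.86060787e-06, -4.20471594e-06]), 'ee_pos': array([0.17831804, 0.54611138, 0.23040003]), 'tool_rot': array([-2.81785542e-04,  1.57214015e-01,  9.87564137e-01, -8.65548546e-04]), 'ft_force': array([-0.20612595, -0.13375852,  0.91693731]), 'wrist_torque': array([ 0.01304878,  0.00094068, -0.07376659]), 'grasp_force': 0.0, 'gripper_width': 0.08581046280506704}
scene [[453.0464   0.     317.5742]
 [  0.     453.0464 231.6156]
 [  0.       0.       1.    ]] [[ 0.2986  0.5673 -0.7674  1.4689]
 [ 0.9543 -0.1694  0.2461 -0.2934]
 [ 0.0096 -0.8059 -0.592   0.7898]
 [ 0.      0.      0.      1.    ]]
top [[590.3881   0.     321.9864]
 [  0.     590.3881 244.2297]
 [  0.       0.       1.    ]] [[-0.0038 -0.9874  0.1584  0.3165]
 [-0.9999  0.0059  0.0125  0.0041]
 [-0.0133 -0.1583 -0.9873  1.6436]
 [ 0.      0.      0.      1.    ]]
[[384.6741   0.     313.825 ]
 [  0.     384.6741 238.3108]
 [  0.       0.       1.    ]] [[ 0.0004 -0.9504 -0.311   0.0803]
 [ 1.     -0.      0.0012  0.0007]
 [-0.0012 -0.311   0.9504 -0.1429]
 [ 0.      0.      0.      1.    ]]
```

View pics/top.png

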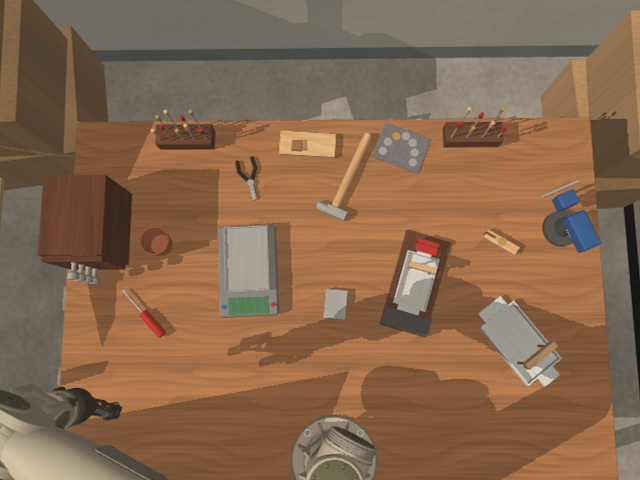

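View pics/scene.png

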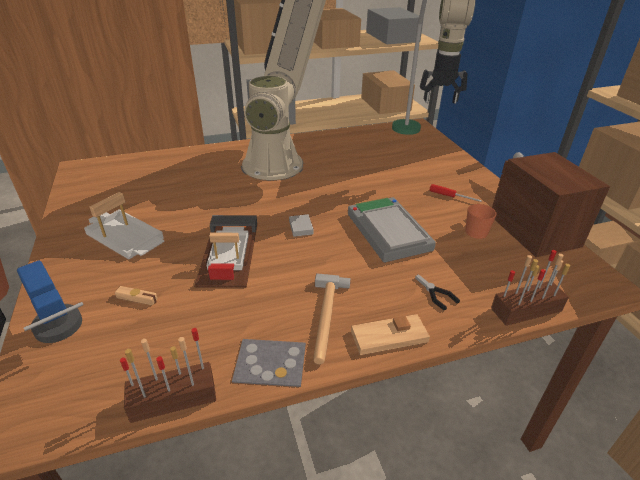

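The top view shows the holder at about (415,283), with the black ledge at the near end (408,320), the red keeper at the far end (427,245) and the handle at (422,268). The balance is at (247,270), display end nearest the robot. The decoy tray is at (520,340). Next I'll enlarge the holder and balance.

Run:
```python
import cv2,numpy as np
f=cv2.imread("pics/top.png")
a=cv2.resize(f[225:345,370:460],None,fx=5,fy=5,interpolation=cv2.INTER_CUBIC)
b=cv2.resize(f[215:325,210:285],None,fx=4.6,fy=5,interpolation=cv2.INTER_CUBIC)
b=cv2.resize(f[215:335,212:282],None,fx=5,fy=5,interpolation=cv2.INTER_CUBIC)
cv2.imwrite("pics/c1.png",np.hstack([a,b]))
```

```text
(no output)
```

View pics/c1.png

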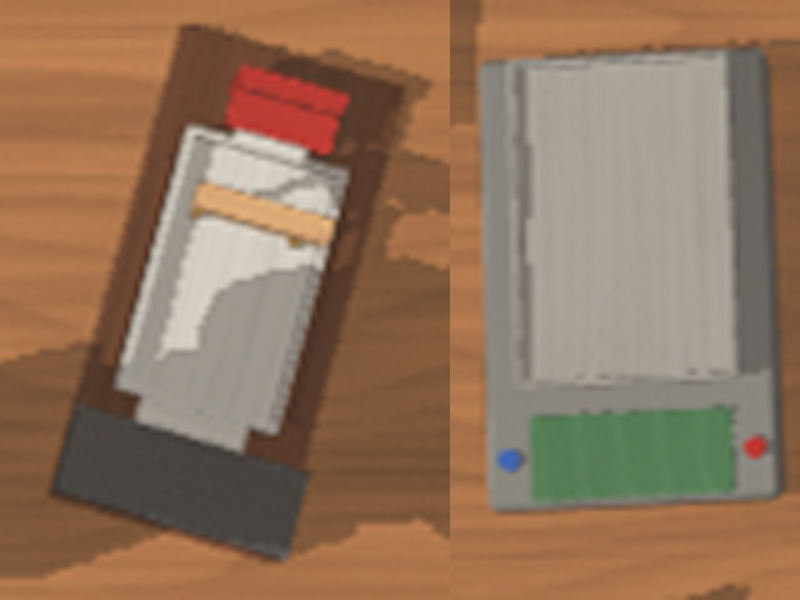

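The crop shows the tray's rim corners, the handle bar, the holder's far corners and the balance's body and pan corners clearly. I'll turn these into positions.

```bash
cat > h.py <<'E'
import numpy as np
def ray(n,px,z):
    d=np.load(n+".npz");T=d["T"];px=np.atleast_2d(px).astype(float)
    v=np.c_[px,np.ones(len(px))]@np.linalg.inv(d["m"]).T@T[:3,:3].T
    o=T[:3,3];return o+v*((z-o[2])/v[:,2])[:,None]
np.set_printoptions(precision=4,suppress=True)
E
python3 - <<'E'
from h import *
L=lambda a:np.array(a)/5+[370,225]
R=lambda a:(np.array(a)-[450,0])/5+[212,215]
def rep(n,P):
    print(n,P[:,:2].tolist() and P[:,:2].round(4).tolist(),"ctr",P.mean(0),"edges",np.linalg.norm(np.roll(P,-1,0)-P,axis=1))
    u=P[0]+P[1]-P[2]-P[3];print("  yaw",np.arctan2(u[1],u[0]))
rep("tray rim",ray("top",L([(187,126),(348,170),(278,433),(117,388)]),.026))
rep("handle",ray("top",L([(197,183),(335,221),(331,244),(192,206)]),.092))
rep("handle z88",ray("top",L([(197,183),(335,221),(331,244),(192,206)]),.08))
P=ray("top",L([(180,28),(405,88)]),.008);print("base",P,np.linalg.norm(P[0]-P[1]))
P=ray("top",L([(78,405),(308,472)]),.038);print("ledge",P,np.linalg.norm(P[0]-P[1]))
rep("bal",ray("top",R([(482,63),(765,50),(778,490),(492,503)]),.034))
rep("pan",ray("top",R([(523,68),(726,53),(738,375),(522,382)]),.047))
E
```

```text
tray rim [[0.5579, -0.2115], [0.5328, -0.2995], [0.3888, -0.2564], [0.4136, -0.1696]] ctr [ 0.4733 -0.2343  0.026 ] edges [0.0914 0.1503 0.0903 0.1503]
  yaw -0.2867677964955125
handle [[0.5175, -0.2072], [0.4969, -0.2793], [0.4847, -0.2768], [0.5053, -0.2042]] ctr [ 0.5011 -0.2419  0.092 ] edges [0.075  0.0124 0.0754 0.0126]
  yaw -0.22135024521297303
handle z88 [[0.5191, -0.2088], [0.4983, -0.2815], [0.486, -0.279], [0.5067, -0.2058]] ctr [ 0.5025 -0.2438  0.08  ] edges [0.0756 0.0125 0.076  0.0127]
  yaw -0.22135024521297805
base [[ 0.6163 -0.2115  0.008 ]
 [ 0.5814 -0.3363  0.008 ]] 0.12962257714784997
ledge [[ 0.4038 -0.147   0.038 ]
 [ 0.3673 -0.27    0.038 ]] 0.12826156642213687
bal [[0.6232, 0.3124], [0.6296, 0.1549], [0.3864, 0.1457], [0.3801, 0.3011]] ctr [0.5048 0.2285 0.034 ] edges [0.1576 0.2433 0.1555 0.2434]
  yaw 0.042123173820048244
pan [[0.6178, 0.2872], [0.6255, 0.1752], [0.4479, 0.1667], [0.4447, 0.2839]] ctr [0.534  0.2283 0.047 ] edges [0.1123 0.1778 0.1172 0.1732]
  yaw 0.03330406993751101
```

Tray centre is at (0.473, -0.234) with yaw -0.283, and the measured edges match the 150x90 size. The pan is at (0.534, 0.228) with yaw about 0.04. I'll plan the transit next.

```bash
cat >> h.py <<'E'
from scipy.spatial.transform import Rotation as Ro
def cur():
    from cell import sensors
    s=sensors.observe();q=s["tool_rot"];return s,np.array(s["ee_pos"]),Ro.from_quat([q[1],q[2],q[3],q[0]])
def down(psi,tilt=0):
    y=np.array([np.cos(psi),np.sin(psi),0]);z=np.array([0,0,-1.]);x=np.cross(y,z)
    R=Ro.from_matrix(np.c_[x,y,z]);ax=np.array([np.sin(psi),-np.cos(psi),0]) # + tilt raises tray +x end
    return Ro.from_rotvec(ax*tilt)*R
def row(p,R,p0=None,R0=None):
    if p0 is None: _,p0,R0=cur()
    return np.r_[R0.inv().apply(np.array(p)-p0)*1000, (R0.inv()*R).as_rotvec()]
E
python3 - <<'E'
from h import *
s,p,R=cur()
print(row([.44,.2,.24],down(.3)))
print(row([.502,-.2427,.2],down(-.283),np.array([.44,.2,.24]),down(.3)))
E
```

```text
[-356.1666 -247.8696   -9.1295   -0.0014    0.0005    0.955 ]
[-441.2497  -71.5959   40.        0.        0.        0.583 ]
```

Request:
move_arm(steps="-356 -248 -9 0 0 0.955 85; -356 -248 -9 0 0 0.955 85; -356 -248 -9 0 0 0.955 85; -356 -248 -9 0 0 0.955 60; -356 -248 -9 0 0 0.955 50; -356 -248 -9 0 0 0.955 50; -356 -248 -9 0 0 0.955 50; -356 -248 -9 0 0 0.955 50")

```text
time_s: 0.95
ee_pos: [0.4203, 0.2256, 0.2396]
tool_rot: [0.0, 0.594, 0.804, 0.0]
ft_force: [0.8, 1.0, -0.1]
gripper_width: 0.0506
grasp_force: 0.0
```

Request:
move_arm(steps="-441 -72 40 0 0 0.583 50; -441 -72 40 0 0 0.583 50; -441 -72 40 0 0 0.583 50; -441 -72 40 0 0 0.583 50; -441 -72 40 0 0 0.583 50; -441 -72 40 0 0 0.583 50; -441 -72 40 0 0 0.583 50; -441 -72 40 0 0 0.583 50")

```text
time_s: 1.75
ee_pos: [0.4741, -0.1693, 0.2037]
tool_rot: [-0.0, 0.8, 0.6, 0.0]
ft_force: [0.3, -0.3, -0.1]
gripper_width: 0.0501
grasp_force: 0.0
```

Run:
```python
from h import *
print(row([.502,-.2427,.2],down(-.283)))
```

```text
[-62.7047  47.2839   3.6674   0.0001  -0.0003  -0.0003]
```

Request:
move_arm(steps="-63 47 4 0 0 0 50; -63 47 4 0 0 0 50; -63 47 4 0 0 0 50")

```text
time_s: 2.05
ee_pos: [0.5026, -0.2447, 0.1987]
tool_rot: [0.0, 0.801, 0.599, -0.0]
ft_force: [-0.5, -0.2, 0.4]
gripper_width: 0.0502
grasp_force: 0.0
```

Run:
```python
from h import *
from cell import optics
import cv2
s,p,R=cur();print(p,s["gripper_width"])
d=optics.snapshot("wrist");H=d["hand_eye"];T=np.eye(4);T[:3,:3]=R.as_matrix();T[:3,3]=p
np.savez("w1.npz",m=d["mtx"],T=T@H);cv2.imwrite("pics/w1.png",d["frame"])
def proj(P):
    c=(np.linalg.inv(T@H)@np.r_[P,1])[:3];q=d["mtx"]@c;return q[:2]/q[2]
ps=-.283;u=np.array([np.cos(ps),np.sin(ps),0]);v=np.array([-u[1],u[0],0]);c=np.array([.4733,-.2343,0])
for a,b in((23,37),(37,37),(37,-37),(23,-37)):print("handle",proj(c+u*a/1e3+v*b/1e3+[0,0,.092]))
```

```text
[ 0.5026 -0.2447  0.1987] 0.05023655921990108
handle [301.8153 180.3912]
handle [323.3396 180.3055]
handle [322.9557 284.2439]
handle [303.2413 284.3159]
```

View pics/w1.png

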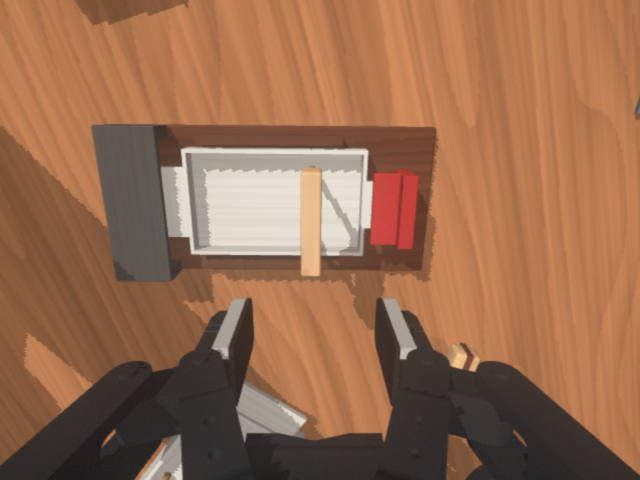

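The wrist view shows the handle at columns 300–322, rows 168–276, tray rim (184,148)-(368,255), and keeper at columns 372–417. Across the pinch it agrees with the prediction, and along the bar it is a few mm off.

Run:
```python
from h import *
ps=-.283;u=np.array([np.cos(ps),np.sin(ps),0]);v=np.array([-u[1],u[0],0]);c=np.array([.4733,-.2343,0])
for n,px,z in(("rim",[(184,149),(368,150),(363,254),(191,254)],.026),("bar",[(300,169),(322,169),(321,276),(301,276)],.092),("base",[(434,127),(423,271)],.008)):
    P=ray("w1",px,z);Q=np.c_[(P-c)@u,(P-c)@v]*1000;print(n,Q.round(1).tolist(),Q.mean(0))
s,p,R=cur();print("tcp",(p-c)@u,(p-c)@v, row([.5025,-.241,.061],down(-.283)))
```

```text
rim [[-73.3, 51.6], [74.4, 50.2], [73.5, -38.8], [-76.9, -38.2]] [-0.5755  6.178 ]
bar [[21.9, 44.4], [36.1, 44.3], [35.6, -30.6], [21.5, -30.6]] [28.7852  6.8665]
base [[131.1, 67.1], [132.8, -62.8]] [131.9625   2.167 ]
tcp 0.029579107048149512 0.0001748522696167066 [  1.454    0.5241 137.8387  -0.0014  -0.0007  -0.0029]
```

Request:
move_arm(steps="3 0 50 0 0 0 50; 3 0 90 0 0 0 50; 3 0 120 0 0 0 50; 3 0 138 0 0 0 50; 3 0 138 0 0 0 50")

```text
time_s: 2.6
ee_pos: [0.5001, -0.2349, 0.0591]
tool_rot: [-0.003, 0.799, 0.601, -0.001]
ft_force: [-0.4, 0.2, -0.1]
gripper_width: 0.0499
grasp_force: 0.0
```

Run:
```python
from h import *
from cell import optics
import cv2
s,p,R=cur();print(p,s["gripper_width"],s["ft_force"])
d=optics.snapshot("wrist");cv2.imwrite("pics/w2.png",d["frame"])
```

```text
[ 0.5001 -0.2349  0.0591] 0.04990519992909315 [-0.4009  0.2398 -0.0523]
```

View pics/w2.png

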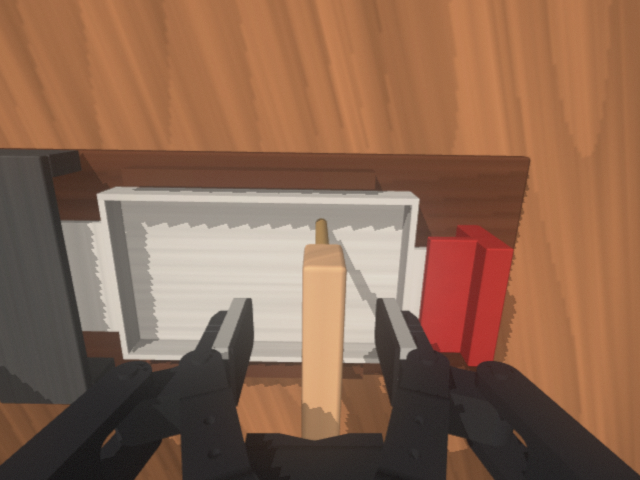

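The bar is at columns 303–345 and the pads are centred at about column 314, so the bar sits roughly 2 mm toward +tool y. I'll check the offset along the bar too.

Run:
```python
from h import *
s,p,R=cur();d=np.load("w1.npz");print(p,s["joint_velocities"])
from cell import optics
H=optics.snapshot("wrist")["hand_eye"];T=np.eye(4);T[:3,:3]=R.as_matrix();T[:3,3]=p
np.savez("w2.npz",m=d["m"],T=T@H)
P=ray("w2",[(303,247),(345,247),(341,438),(302,438)],.092)
print("bar in tool frame mm (x,y,z)",R.inv().apply(P-p)*1000)
```

```text
[ 0.5014 -0.2359  0.0611] [-0.0052 -0.0261  0.05    0.014  -0.0006 -0.001 ]
bar in tool frame mm (x,y,z) [[ 41.2019  -3.7251 -30.8758]
 [ 41.222    9.2311 -30.9195]
 [-33.2645   9.6489 -31.019 ]
 [-33.319   -4.7136 -30.9706]]
```

Request:
move_arm(steps="4 2.5 0 0 0 0 50; 4 2.5 0 0 0 0 30; 4 2.5 0 0 0 0 10; 4 2.5 0 0 0 0 5; 4 2.5 0 0 0 0 5; 4 2.5 0 0 0 0 5; 4 2.5 0 0 0 0 5", grip_force=70)

```text
time_s: 3.4
ee_pos: [0.5064, -0.2348, 0.0629]
tool_rot: [0.0, 0.8, 0.6, 0.0]
ft_force: [-2.3, 1.6, 5.8]
gripper_width: 0.013
grasp_force: 69.6
```

```bash
cat > st.py <<'E'
from h import *
s,p,R=cur();ps=-.283;u=np.array([np.cos(ps),np.sin(ps),0]);v=np.array([-u[1],u[0],0])
f=s["ft_force"];e=p-[.4733,-.2343,0]
print("u v z mm",e@u*1e3,e@v*1e3,p[2]*1e3,"F uvz",f@u,f@v,f[2],"M",s["wrist_torque"],"w",s["gripper_width"],"t",s["time_s"],"rv",(down(ps).inv()*R).as_rotvec())
E
python3 st.py
```

```text
u v z mm 31.90197192492851 8.717366685171722 62.92908208405765 F uvz -2.627926397746465 0.9327242478634489 5.78624416097189 M [ 0.3617  0.4559 -0.0332] w 0.013041847355546391 t 3.4 rv [-0.0007  0.0001  0.0001]
```

Request:
move_arm(steps="0 -1 -0.5 0 0 0 5; 0 -2 -0.5 0 0 0 5; 0 -3 -0.5 0 0 0 5; 0 -4 -0.5 0 0 0 5; 0 -4 -0.5 0 0 0 5")

```text
time_s: 3.9
ee_pos: [0.5032, -0.2342, 0.0629]
tool_rot: [0.001, 0.8, 0.6, 0.0]
ft_force: [4.3, -2.2, 2.6]
gripper_width: 0.0128
grasp_force: 69.1
```

```bash
python3 st.py
```

```text
u v z mm 28.6936463249045 8.408132995983788 62.931142716286416 F uvz 4.698245965066899 -0.9079817009094824 2.5636755081795437 M [-0.1557 -0.5358  0.0121] w 0.01279090554034738 t 3.9 rv [-0.0019 -0.0005  0.    ]
```

Request:
move_arm(steps="0 -0.5 -0.3 0 0 0 5; 0 -1 -0.3 0 0 0 5; 0 -1.5 -0.3 0 0 0 5; 0 -1.5 -0.3 0 0 0 5")

```text
time_s: 4.3
ee_pos: [0.5013, -0.2335, 0.0629]
tool_rot: [0.0, 0.8, 0.6, 0.0]
ft_force: [4.3, -0.9, 2.5]
gripper_width: 0.0127
grasp_force: 69.2
```

```bash
python3 st.py
```

```text
u v z mm 26.63034628883828 8.611420971574987 62.93123137626645 F uvz 4.436768209268332 0.30144828044220034 2.4779539854009607 M [-0.2731 -0.6793  0.073 ] w 0.012715828152707892 t 4.3 rv [-0.0008 -0.0002  0.    ]
```

Request:
move_arm(steps="0 -0.7 -0.3 0 0 0 5; 0 -1.4 -0.3 0 0 0 5; 0 -2 -0.3 0 0 0 5; 0 -2 -0.3 0 0 0 5")

```text
time_s: 4.7
ee_pos: [0.4989, -0.2326, 0.0629]
tool_rot: [-0.0, 0.8, 0.6, -0.0]
ft_force: [3.1, -0.6, 2.1]
gripper_width: 0.0131
grasp_force: 69.0
```

```bash
python3 st.py
```

```text
u v z mm 24.083840037750374 8.813217819907091 62.92832772456278 F uvz 3.1603471223819772 0.2827926160569298 2.1012676036404563 M [-0.3115 -0.6534  0.0327] w 0.01306179701579547 t 4.7 rv [ 0.0003  0.0002 -0.    ]
```

Request:
move_arm(steps="0 -0.7 0 0 0 0 5; 0 -1.4 0 0 0 0 5; 0 -2 0 0 0 0 5; 0 -2 0 0 0 0 5")

```text
time_s: 5.1
ee_pos: [0.497, -0.232, 0.0629]
tool_rot: [-0.0, 0.8, 0.6, -0.0]
ft_force: [2.4, -0.6, 0.9]
gripper_width: 0.0125
grasp_force: 69.0
```

```bash
python3 st.py
```

```text
u v z mm 22.104426413599604 8.81396269169096 62.9428580440814 F uvz 2.43644245345252 0.08550294900933007 0.9352511812078126 M [-0.1707 -0.5964  0.0191] w 0.012531513409197718 t 5.1 rv [ 0.0003  0.0002 -0.0001]
```

Request:
move_arm(steps="0 -0.5 0 0 0 0 5; 0 -1 0 0 0 0 5; 0 -1.5 0 0 0 0 5; 0 -1.5 0 0 0 0 5")

```text
time_s: 5.5
ee_pos: [0.4955, -0.2317, 0.0629]
tool_rot: [-0.0, 0.8, 0.6, -0.0]
ft_force: [4.0, -0.4, 1.5]
gripper_width: 0.0125
grasp_force: 68.9
```

```bash
python3 st.py
```

```text
u v z mm 20.612286384109026 8.751933270187589 62.9148346512185 F uvz 3.9274057568364533 0.6836008727693974 1.5199160424267382 M [-0.1736 -0.6153  0.0255] w 0.012461696021170797 t 5.5 rv [0.0003 0.0001 0.    ]
```

Request:
move_arm(steps="0 -0.5 0 0 0 0 5; 0 -1 0 0 0 0 5; 0 -1.5 0 0 0 0 5; 0 -1.5 0 0 0 0 5")

```text
time_s: 5.9
ee_pos: [0.4941, -0.2312, 0.0629]
tool_rot: [-0.0, 0.8, 0.6, -0.0]
ft_force: [2.8, -1.4, 0.8]
gripper_width: 0.0133
grasp_force: 68.9
```

```bash
python3 st.py
```

```text
u v z mm 19.102294238232847 8.754605774352367 62.932062005960454 F uvz 3.031459571663039 -0.5343347931291262 0.7656168014310559 M [-0.223  -0.5378  0.0718] w 0.013293953104527058 t 5.9 rv [0.0003 0.0001 0.    ]
```

Request:
move_arm(steps="0 -0.5 0 0 0 0 5; 0 -1 0 0 0 0 5; 0 -1 0 0 0 0 5")

```text
time_s: 6.2
ee_pos: [0.4931, -0.231, 0.0629]
tool_rot: [-0.0, 0.8, 0.6, -0.0]
ft_force: [2.6, -0.9, 0.6]
gripper_width: 0.0129
grasp_force: 68.8
```

```bash
python3 st.py
```

```text
u v z mm 18.109072662455265 8.752296695712463 62.92345581653813 F uvz 2.7178902405032304 -0.18954392232417985 0.5682090055854889 M [-0.1922 -0.5066  0.0355] w 0.012908103699377366 t 6.2 rv [0.0003 0.0001 0.    ]
```

Request:
move_arm(steps="0 -0.5 0 0 0 0 5; 0 -1 0 0 0 0 5; 0 -1.5 0 0 0 0 5; 0 -1.5 0 0 0 0 5")

```text
time_s: 6.6
ee_pos: [0.4917, -0.2305, 0.0629]
tool_rot: [-0.0, 0.8, 0.6, -0.0]
ft_force: [1.8, -1.2, 1.7]
gripper_width: 0.0129
grasp_force: 68.8
```

```bash
python3 st.py
```

```text
u v z mm 16.584232415025568 8.770059918152576 62.92110740913995 F uvz 2.11864602352536 -0.6706154708106035 1.6596653936652064 M [-0.1579 -0.4937  0.0576] w 0.012936117009859357 t 6.6 rv [0.0004 0.0002 0.    ]
```

Request:
move_arm(steps="0 -0.5 0 0 0 0 5; 0 -1 0 0 0 0 5; 0 -1.5 0 0 0 0 5; 0 -1.5 0 0 0 0 5")

```text
time_s: 7.0
ee_pos: [0.4902, -0.2301, 0.0629]
tool_rot: [-0.0, 0.8, 0.6, -0.0]
ft_force: [1.6, -1.4, -0.8]
gripper_width: 0.0127
grasp_force: 68.7
```

```bash
python3 st.py
```

```text
u v z mm 15.092502761321715 8.794495020863913 62.93273329582061 F uvz 1.882602317899931 -0.8755412307013017 -0.8154640963359823 M [-0.1965 -0.4617  0.0072] w 0.012656101246269617 t 7.0 rv [0.0003 0.0002 0.    ]
```

Request:
move_arm(steps="0 -0.5 0 0 0 0 5; 0 -1 0 0 0 0 5; 0 -1.5 0 0 0 0 5; 0 -1.5 0 0 0 0 5")

```text
time_s: 7.4
ee_pos: [0.489, -0.2298, 0.0629]
tool_rot: [-0.0, 0.8, 0.6, 0.0]
ft_force: [2.6, -1.6, -1.3]
gripper_width: 0.0129
grasp_force: 68.6
```

```bash
python3 st.py
```

```text
u v z mm 13.788990630136073 8.74568843587226 62.93070061873035 F uvz 2.9684823144999806 -0.7644791920482235 -1.2558728389264455 M [-0.1418 -0.4572 -0.0499] w 0.012858198783235582 t 7.4 rv [-0.      0.0001  0.    ]
```

Request:
move_arm(steps="0 -0.5 0 0 0 0 5; 0 -1 0 0 0 0 5; 0 -1 0 0 0 0 5")

```text
time_s: 7.7
ee_pos: [0.4881, -0.2295, 0.063]
tool_rot: [0.0, 0.8, 0.6, 0.0]
ft_force: [2.8, -1.7, -1.6]
gripper_width: 0.0129
grasp_force: 68.5
```

```bash
python3 st.py; python3 -c "
from cell import optics;import cv2
cv2.imwrite('pics/w3.png',optics.snapshot('wrist')['frame'])"
```

```text
u v z mm 12.88753306003597 8.712040057326725 62.96879592283228 F uvz 3.2006977720583354 -0.8308676283655849 -1.6012891306983539 M [-0.2225 -0.7101 -0.013 ] w 0.012863772581802461 t 7.7 rv [-0.0002  0.      0.    ]
```

View pics/w3.png

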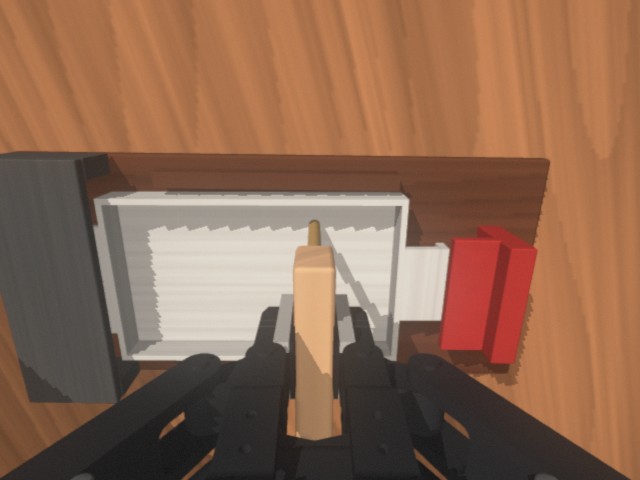

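The hook tip (column 448) has come almost clear of the red lip (column 450), and the spring force has started to rise.

Request:
move_arm(steps="0 -0.5 0 0 0 0 5; 0 -1 0 0 0 0 5; 0 -1 0 0 0 0 5")

```text
time_s: 8.05
ee_pos: [0.4871, -0.2293, 0.063]
tool_rot: [0.0, 0.8, 0.6, 0.0]
ft_force: [3.2, -1.7, -1.1]
gripper_width: 0.0128
grasp_force: 68.5
```

```bash
python3 st.py
```

```text
u v z mm 11.873310490893179 8.69669349934113 63.03706910885583 F uvz 3.5732464833014648 -0.7240644280270437 -1.1312935558201862 M [-0.3587 -0.7624 -0.0021] w 0.01277603954333171 t 8.05 rv [-0.0002 -0.     -0.    ]
```

Request:
move_arm(steps="0 -0.5 0 0 0 0 5; 0 -1 0 0 0 0 5; 0 -1 0 0 0 0 5")

```text
time_s: 8.35
ee_pos: [0.4862, -0.229, 0.063]
tool_rot: [0.0, 0.8, 0.6, 0.0]
ft_force: [3.6, -1.2, -0.8]
gripper_width: 0.0131
grasp_force: 68.5
```

```bash
python3 st.py
```

```text
u v z mm 10.877613193963303 8.70961312474168 63.043164529633444 F uvz 3.7946456948147986 -0.12367062228507919 -0.8369874758653219 M [-0.3222 -0.8768 -0.0438] w 0.013051789816670796 t 8.35 rv [-0.0002  0.      0.    ]
```

Request:
move_arm(steps="0 -0.5 0 0 0 0 5; 0 -1 0 0 0 0 5; 0 -1 0 0 0 0 5")

```text
time_s: 8.65
ee_pos: [0.4853, -0.2287, 0.0631]
tool_rot: [0.0, 0.8, 0.6, 0.0]
ft_force: [5.5, -2.1, -2.1]
gripper_width: 0.0129
grasp_force: 68.5
```

```bash
python3 st.py
```

```text
u v z mm 9.91690021952522 8.69890092929771 63.06376205666281 F uvz 5.859775267228 -0.43703824643189904 -2.1083889525029473 M [-0.3771 -0.9272 -0.0413] w 0.012855010065230757 t 8.65 rv [-0.0003  0.      0.    ]
```

Request:
move_arm(steps="0 -0.4 0 0 0 0 5; 0 -0.7 0 0 0 0 5; 0 -0.7 0 0 0 0 5")

```text
time_s: 8.95
ee_pos: [0.4846, -0.2286, 0.0631]
tool_rot: [0.0, 0.8, 0.6, 0.0]
ft_force: [4.7, -1.3, -1.5]
gripper_width: 0.0131
grasp_force: 68.5
```

```bash
python3 st.py
```

```text
u v z mm 9.264926065701152 8.682437529793862 63.080110899489604 F uvz 4.888638797190711 0.10605876513756582 -1.4818136373654822 M [-0.3776 -1.0157 -0.0443] w 0.013113655039773206 t 8.95 rv [-0.0003  0.      0.0001]
```

Request:
move_arm(steps="0 -0.3 0 0 0 0 5; 0 -0.6 0 0 0 0 5; 0 -0.6 0 0 0 0 5")

```text
time_s: 9.25
ee_pos: [0.4842, -0.2284, 0.0631]
tool_rot: [0.0, 0.8, 0.6, 0.0]
ft_force: [5.2, -1.8, -1.0]
gripper_width: 0.0128
grasp_force: 68.6
```

```bash
python3 st.py
```

```text
u v z mm 8.77210599366941 8.691752100443 63.13849815817571 F uvz 5.472249786372038 -0.26417136310034434 -0.9847542658153411 M [-0.3652 -0.9623 -0.0172] w 0.01284074383434374 t 9.25 rv [-0.0006  0.     -0.    ]
```

Request:
move_arm(steps="0 -0.3 0 0 0 0 5; 0 -0.6 0 0 0 0 5; 0 -0.6 0 0 0 0 5")

```text
time_s: 9.55
ee_pos: [0.4836, -0.2283, 0.0631]
tool_rot: [0.0, 0.8, 0.6, 0.0]
ft_force: [4.6, -2.1, -1.6]
gripper_width: 0.0127
grasp_force: 68.6
```

```bash
python3 st.py; sleep 0; python3 st.py
```

```text
u v z mm 8.24002166310548 8.692281673300675 63.13743870348341 F uvz 4.953460075933592 -0.7084870462548615 -1.6304743677432267 M [-0.3878 -1.0309 -0.0627] w 0.012670192215691474 t 9.55 rv [-0.0007  0.      0.    ]
u v z mm 8.24002166310548 8.692281673300675 63.13743870348341 F uvz 4.953460075933592 -0.7084870462548615 -1.6304743677432267 M [-0.3878 -1.0309 -0.0627] w 0.012670192215691474 t 9.55 rv [-0.0007  0.      0.    ]
```

Request:
move_arm(steps="0 -0.3 0 0 0 0 5; 0 -0.6 0 0 0 0 5; 0 -0.6 0 0 0 0 5")

```text
time_s: 9.85
ee_pos: [0.4831, -0.2281, 0.0632]
tool_rot: [0.0, 0.8, 0.6, 0.0]
ft_force: [4.1, -2.1, -1.3]
gripper_width: 0.0127
grasp_force: 68.6
```

```bash
python3 st.py
```

```text
u v z mm 7.719160918555461 8.659034559398734 63.182534725591125 F uvz 4.500822950835214 -0.9169261352760866 -1.29668679357938 M [-0.3601 -1.0925 -0.0332] w 0.012718033433805771 t 9.85 rv [-0.0009 -0.      0.0001]
```

Request:
move_arm(steps="0 -0.3 0 0 0 0 5; 0 -0.5 0 0 0 0 5; 0 -0.5 0 0 0 0 5")

```text
time_s: 10.15
ee_pos: [0.4829, -0.2281, 0.0633]
tool_rot: [0.001, 0.8, 0.6, 0.0]
ft_force: [5.2, -2.3, -1.5]
gripper_width: 0.0128
grasp_force: 68.5
```

```bash
python3 st.py
```

```text
u v z mm 7.501241227432515 8.647024676332952 63.25619957010474 F uvz 5.671027474143604 -0.7111330411081168 -1.548076520418799 M [-0.3488 -1.2208 -0.0957] w 0.012807964105097974 t 10.15 rv [-0.0014 -0.     -0.    ]
```

Request:
move_arm(steps="0 -0.3 0 0 0 0 5; 0 -0.5 0 0 0 0 5; 0 -0.5 0 0 0 0 5")

```text
time_s: 10.45
ee_pos: [0.4828, -0.2281, 0.0634]
tool_rot: [0.001, 0.8, 0.6, 0.001]
ft_force: [6.3, -2.1, -1.0]
gripper_width: 0.0131
grasp_force: 68.6
```

```bash
python3 st.py
```

```text
u v z mm 7.386513458551275 8.57948134944929 63.375485488093716 F uvz 6.667838416338561 -0.2611555263835073 -1.0097023221532084 M [-0.3902 -1.4042 -0.1283] w 0.013080237241451366 t 10.45 rv [-0.0021 -0.0001  0.    ]
```

The tray has hit the stop: the last 0.5 mm commanded gave only 0.1 mm of motion and the force rose. Next I'll tilt about the nose-end floor edge, easing back slightly so the nose isn't driven into the stop.

Request:
move_arm(steps="0 -1.5 -3.6 -0.035 0 0 5; 0 -3.1 -7.2 -0.07 0 0 5; 0 -4.8 -10.7 -0.105 0 0 5; 0 -6.7 -14.1 -0.14 0 0 5; 0 -6.7 -14.1 -0.14 0 0 5")

```text
time_s: 10.95
ee_pos: [0.4756, -0.2259, 0.0779]
tool_rot: [0.057, 0.798, 0.599, 0.043]
ft_force: [6.6, -2.1, -3.4]
gripper_width: 0.0128
grasp_force: 68.5
```

```bash
python3 st.py
python3 - <<'E'
from math import *
# rows from theta0=.14 to further, in tool frame tilted by theta0
def off(t): return 105*(cos(t)-1)-55.4*sin(t)+15*sin(t), 105*sin(t)+55.4*(cos(t)-1)
t0=.14;u0,z0=off(t0)
for t in(.175,.21,.245,.28):
    u,z=off(t);du,dz=u-u0,z-z0
    # tool y=(cos,sin) in (u,z); tool z = (sin,-cos)
    print(t-t0, du*cos(t0)+dz*sin(t0), du*sin(t0)-dz*cos(t0))
E
```

```text
u v z mm -0.1148542388303711 8.718673869146972 77.94608344475283 F uvz 6.895307365864945 -0.13113189853696455 -3.414796850131058 M [-0.451  -1.478  -0.1215] w 0.012831236294235122 t 10.95 rv [-0.1432 -0.0002  0.0002]
0.034999999999999976 -1.4895075006052325 -3.5679710328550187
0.06999999999999998 -3.1083411691884217 -7.064071441597591
0.10499999999999998 -4.854518136935827 -10.484018940403791
0.14 -6.725899555416104 -13.823624521241682
```

Request:
move_arm(steps="0 -1.2 -3.6 -0.035 0 0 5; 0 -2.6 -7.0 -0.07 0 0 5; 0 -4.3 -10.4 -0.105 0 0 5; 0 -6 -13.7 -0.14 0 0 5; 0 -6 -13.7 -0.14 0 0 5")

```text
time_s: 11.45
ee_pos: [0.4671, -0.2233, 0.0901]
tool_rot: [0.112, 0.792, 0.594, 0.084]
ft_force: [4.1, -0.8, -2.8]
gripper_width: 0.0129
grasp_force: 68.8
```

```bash
python3 st.py; python3 -c "
from cell import optics;import cv2
f=optics.snapshot('scene')['frame'];a=cv2.resize(f[195:295,170:295],None,fx=4,fy=4)
g=optics.snapshot('wrist')['frame'];b=cv2.resize(g,(400,300));import numpy as np
c=np.zeros((400,900,3),np.uint8);c[:,:500]=a;c[:300,500:]=b;cv2.imwrite('pics/s2.png',cv2.resize(c,(800,356)))"
```

```text
u v z mm -8.984529785039337 8.828313707181806 90.13762935790369 F uvz 4.210335619195654 0.3400516012196308 -2.775477019737621 M [-0.2241 -0.7794  0.0011] w 0.012901139954374285 t 11.45 rv [-0.2807 -0.0001  0.0004]
```

View pics/s2.png

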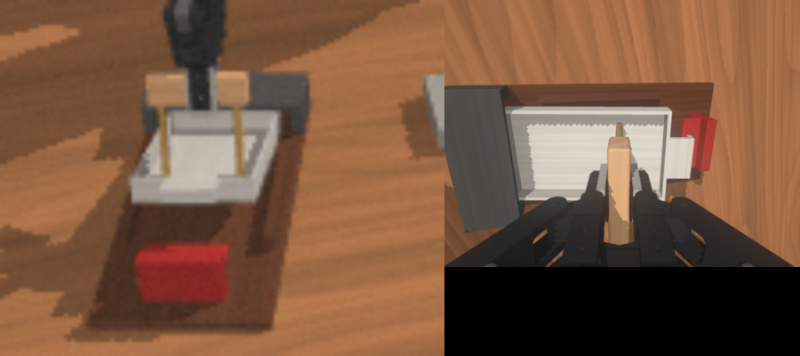

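Tilted, with the hook above the keeper's top and the nose still under the ledge. Drawing out.

Request:
move_arm(steps="0 4 1.2 0 0 0 5; 0 8 2.2 0 0 0 5; 0 15.7 3.4 0 0 0 5; 0 23.8 4.2 0 0 0 5; 0 32 4.5 0 0 0 5; 0 32 4.5 0 0 0 5")

```text
time_s: 12.15
ee_pos: [0.5002, -0.2332, 0.0946]
tool_rot: [0.112, 0.792, 0.595, 0.084]
ft_force: [0.3, -1.0, -4.6]
gripper_width: 0.0128
grasp_force: 68.8
```

```bash
python3 st.py
```

```text
u v z mm 25.54353192044912 8.567121200682411 94.63575650682527 F uvz 0.589449416182222 -0.8740219066870656 -4.636169203145934 M [0.0987 0.4663 0.0229] w 0.012804495559016712 t 12.15 rv [-0.2813 -0.     -0.0005]
```

Request:
move_arm(steps="0 11 -1 0 0 0 5; 0 21.4 -2.2 0 0 0 5; 0 31 -14 0 0 0 5; 0 40 -30 0 0 0 5; 0 46 -50 0 0 0 5; 0 51 -69 0 0 0 5; 0 59 -97 0.14 0 0 5; 0 59 -97 0.28 0 0 5")

```text
time_s: 12.95
ee_pos: [0.5273, -0.2411, 0.2084]
tool_rot: [0.005, 0.8, 0.6, 0.003]
ft_force: [2.4, -2.1, -3.1]
gripper_width: 0.0132
grasp_force: 69.3
```

```bash
python3 st.py
python3 - <<'E'
from h import *
# TCP over pan: tray centre at pan centre; TCP = +30 along tray x, v offset
ps=.04;u=np.array([np.cos(ps),np.sin(ps),0])
s,p,R=cur();print(row([.534,.228,.22]+30e-3*u,down(ps)))
E
```

```text
u v z mm 53.771565501757706 8.562945520953454 208.42374907493334 F uvz 2.868556928004876 -1.3132228604128864 -3.133961922555168 M [-0.1345 -0.3019  0.0234] w 0.013227274737113744 t 12.95 rv [-0.0121 -0.0019  0.0005]
[461.751  -96.1905 -13.6279   0.0116   0.0039  -0.3235]
```

Request:
move_arm(steps="10 -2 -2 0.005 0 -0.01 5; 35 -7 -5 0.012 0.002 -0.03 5; 65 -14 -8 0.012 0.004 -0.05 5; 95 -20 -12 0.012 0.004 -0.07 5; 127 -27 -14 0.012 0.004 -0.09 5; 160 -34 -14 0.012 0.004 -0.11 5; 195 -41 -14 0.012 0.004 -0.14 5; 230 -48 -14 0.012 0.004 -0.16 5")

```text
time_s: 13.75
ee_pos: [0.546, -0.005, 0.2179]
tool_rot: [-0.001, 0.749, 0.663, 0.002]
ft_force: [0.4, -0.3, -5.1]
gripper_width: 0.0129
grasp_force: 69.4
```

Run:
```python
from h import *
ps=.04;u=np.array([np.cos(ps),np.sin(ps),0])
s,p,R=cur();print(p,s["gripper_width"],s["grasp_force"],row([.534,.228,.20]+30e-3*u,down(ps)))
```

```text
[ 0.546  -0.005   0.2179] 0.01285467884470218 69.36877369880676 [234.5287 -10.6494  18.8104   0.002   -0.0038  -0.1619]
```

Request:
move_arm(steps="35 -2 3 0.002 -0.004 -0.03 5; 70 -4 5 0.002 -0.004 -0.06 5; 105 -5 8 0.002 -0.004 -0.09 5; 140 -7 11 0.002 -0.004 -0.12 5; 175 -8 14 0.002 -0.004 -0.14 5; 205 -9 16 0.002 -0.004 -0.16 5; 225 -10 19 0.002 -0.004 -0.162 5; 234.5 -10.6 19 0.002 -0.004 -0.162 5")

```text
time_s: 14.55
ee_pos: [0.5635, 0.2299, 0.199]
tool_rot: [-0.001, 0.692, 0.722, -0.0]
ft_force: [-1.0, 0.3, -4.5]
gripper_width: 0.0129
grasp_force: 69.4
```

Request:
move_arm(steps="0 0 0 0 0 0 5; 0 0 0 0 0 0 5; 0 0 0 0 0 0 5")

```text
time_s: 14.85
ee_pos: [0.5637, 0.2264, 0.1995]
tool_rot: [-0.001, 0.694, 0.72, -0.001]
ft_force: [-0.9, -0.3, -4.6]
gripper_width: 0.0127
grasp_force: 69.4
```

Run:
```python
from h import *
from cell import optics
import cv2
s,p,R=cur();print(p,s["ft_force"],s["gripper_width"])
d=optics.snapshot("wrist");T=np.eye(4);T[:3,:3]=R.as_matrix();T[:3,3]=p
np.savez("w5.npz",m=d["mtx"],T=T@d["hand_eye"]);cv2.imwrite("pics/w5.png",d["frame"])
print((down(.04).inv()*R).as_rotvec())
```

```text
[0.5637 0.2264 0.1995] [-0.8995 -0.2511 -4.6252] 0.01274731731084293
[ 0.0027 -0.0004  0.0024]
```

View pics/w5.png

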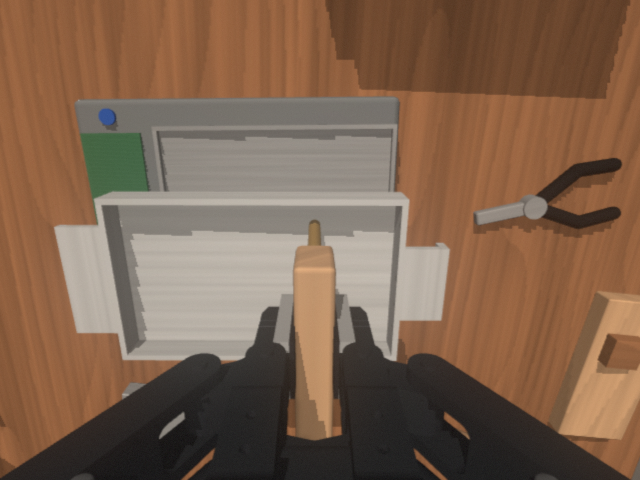

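The tray hangs level over the balance. The pan's far rim corners are at (154,128) and (396,125), and the tray's rim corners at (100,193), (406,194), (398,361), (123,360).

Run:
```python
from h import *
s,p,R=cur();f=lambda px,z:(R.inv().apply(ray("w5",px,z)-p)*1000)[:,:2]
print("tray",(a:=f([(100,193),(406,194),(398,361),(123,360)],p[2]-.0374)),a.mean(0))
print("pan rim far",(b:=f([(154,128),(396,125)],.049)),np.linalg.norm(b[1]-b[0]),b.mean(0),"slope",(b[1]-b[0])[0]/(b[1]-b[0])[1])
print("body far",(c:=f([(79,101),(398,99)],.034)),np.linalg.norm(c[1]-c[0]))
```

```text
tray [[  44.3941 -101.7466]
 [  44.0575   43.6693]
 [ -49.0588   46.2433]
 [ -48.7442 -105.1087]] [ -2.3379 -29.2357]
pan rim far [[  70.028  -117.4259]
 [  72.248    60.051 ]] 177.4907925847782 [ 71.138  -28.6875] slope 0.012508536605718169
body far [[  89.0926 -177.67  ]
 [  90.6255   63.3818]] 241.0566642346912
```

Wrist camera says the pan centre is about 11–13 mm toward +tool x; the top view says about 4. I'll go partway and down, then compare from close by.

Request:
move_arm(steps="2 0 10 0 0 0 5; 5 0 25 0 0 0 5; 7 0 40 0 0 0 5; 7 0 55 0 0 0 5; 7 0 68 0 0 0 5; 7 0 74 0 0 0 5; 7 0 74 0 0 0 5; 7 0 74 0 0 0 5")

```text
time_s: 15.7
ee_pos: [0.5633, 0.2344, 0.1256]
tool_rot: [-0.001, 0.693, 0.721, -0.001]
ft_force: [0.4, 0.7, -4.3]
gripper_width: 0.0127
grasp_force: 69.4
```

Run:
```python
from h import *
from cell import optics
import cv2
s,p,R=cur();print(p,s["ft_force"],s["joint_velocities"].round(3))
d=optics.snapshot("wrist");T=np.eye(4);T[:3,:3]=R.as_matrix();T[:3,3]=p
np.savez("w6.npz",m=d["mtx"],T=T@d["hand_eye"],p=p,R=R.as_matrix())
t=optics.snapshot("top")["frame"];sc=optics.snapshot("scene")["frame"]
c=np.zeros((600,800,3),np.uint8)
c[:300,:400]=cv2.resize(d["frame"][60:360,60:460],(400,300))
c[:300,400:800]=cv2.resize(sc[190:265,340:440],None,fx=4,fy=4,interpolation=cv2.INTER_CUBIC)
c[300:600,:350]=cv2.resize(t[215:275,212:282],None,fx=5,fy=5,interpolation=cv2.INTER_CUBIC)
c[300:600,350:700]=cv2.resize(t[265:325,212:282],None,fx=5,fy=5,interpolation=cv2.INTER_CUBIC)
cv2.imwrite("pics/c6.png",c)
```

```text
[0.5633 0.2344 0.1256] [ 0.3771  0.6557 -4.2558] [ 0.003 -0.009  0.013 -0.001 -0.002  0.001]
```

View pics/c6.png

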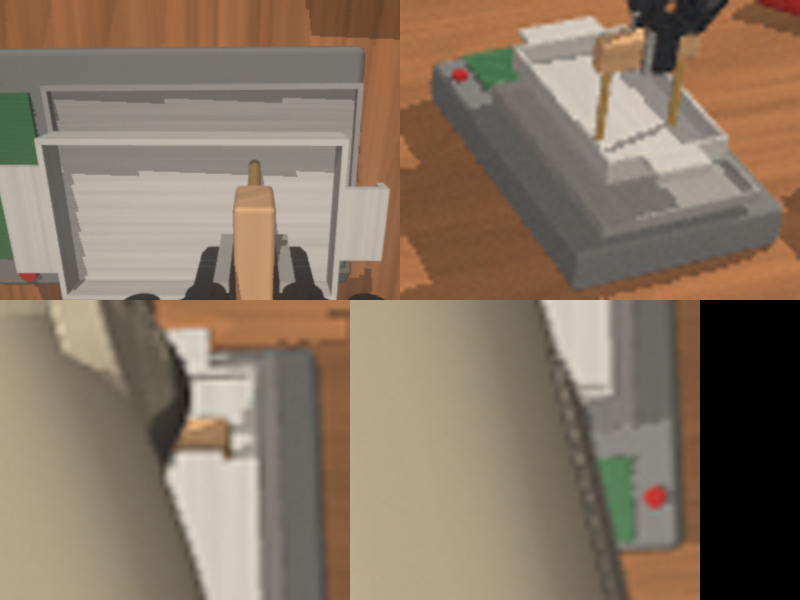

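Tray hovers just above the pan, parallel to it. In the wrist panel the pan's far rim is at (42,88)-(361,84) and the body's far edge is at row 48. The scene panel shows the tray displaced toward the -y/display side. I'll compute it from all three views.

Run:
```python
from h import *
d=np.load("w6.npz");p=d["p"];R=Ro.from_matrix(d["R"])
f=lambda n,px,z:(R.inv().apply(ray(n,px,z)-p)*1000)[:,:2]
W=lambda a:np.array(a)+60; S=lambda a:(np.array(a)-[400,0])/4+[340,190]; Tp=lambda a:(np.array(a)-[0,300])/5+[212,215]
zr=p[2]-.0374
print("W tray",f("w6",W([(38,145),(349,135)]),zr)); print("W pan",f("w6",W([(42,88),(361,84)]),.049));print("W body",f("w6",W([(364,48),(100,48)]),.034))
print("S tray hook+y,-y; nose -y",f("scene",S([(728,132),(603,155),(517,50)]),zr)); print("S pan",f("scene",S([(760,190),(607,230)]),.049));print("S body",f("scene",S([(783,208),(572,262),(433,68)]),.034))
print("T tray -y edge",f("top",Tp([(258,480)]),zr));print("T body -y",f("top",Tp([(318,353),(325,590)]),.034))
R2=lambda a:(np.array(a)-[450,0])/5+[212,215]
print("T pan old",f("top",R2([(523,68),(726,53),(738,375),(522,382)]),.047),"body",f("top",R2([(482,63),(765,50)]),.034))
print("T bar",f("top",Tp([(230,421),(230,446)]),p[2]+.031))
```

```text
W tray [[  38.5465 -103.6896]
 [  43.5439   45.1583]]
W pan [[  61.9532 -118.2941]
 [  64.224    59.4509]]
W body [[ 83.3331  63.5007]
 [ 83.2813 -88.9577]]
S tray hook+y,-y; nose -y [[ 43.6936  41.0408]
 [-48.3748  37.536 ]
 [-48.0377 -98.0659]]
S pan [[ 63.1965  61.5193]
 [-55.8943  67.1763]]
S body [[  80.0922   67.9891]
 [ -83.1539   73.7348]
 [ -79.7473 -171.2346]]
T tray -y edge [[-54.1621 -16.6496]]
T body -y [[-83.6362  61.6562]
 [-83.4937 -70.8133]]
T pan old [[  50.6162   56.7446]
 [ -61.5845   60.1068]
 [ -63.1439 -117.713 ]
 [  54.0892 -116.3935]] body [[ 75.607   63.1785]
 [-82.0196  63.4282]]
T bar [[-47.9708   3.8161]
 [-47.6421  -9.1377]]
```

All three views agree: shift about +5 mm in tool x and +1.5 mm in y, with the rim allowing ±12. Then lower.

Request:
move_arm(steps="3 1 0 0 0 0 5; 5 1.5 4 0 0 0 5; 5 1.5 10 0 0 0 5; 5 1.5 16 0 0 0 5; 5 1.5 20 0 0 0 5; 5 1.5 23 0 0 0 5; 5 1.5 23 0 0 0 5")

```text
time_s: 16.55
ee_pos: [0.5637, 0.2393, 0.1014]
tool_rot: [-0.001, 0.693, 0.721, -0.002]
ft_force: [-0.0, 1.2, -5.2]
gripper_width: 0.0131
grasp_force: 69.3
```

Request:
move_arm(steps="0 0 0.7 0 0 0 5; 0 0 1.4 0 0 0 5; 0 0 2 0 0 0 5; 0 0 2 0 0 0 5")

```text
time_s: 16.95
ee_pos: [0.5643, 0.2395, 0.1003]
tool_rot: [-0.001, 0.693, 0.721, -0.001]
ft_force: [0.3, -0.0, -4.3]
gripper_width: 0.0126
grasp_force: 69.3
```

Request:
move_arm(steps="0 0 0.4 0 0 0 5; 0 0 0.8 0 0 0 5; 0 0 1 0 0 0 5; 0 0 1 0 0 0 5")

```text
time_s: 17.35
ee_pos: [0.5642, 0.2395, 0.0992]
tool_rot: [-0.001, 0.693, 0.721, -0.001]
ft_force: [0.2, 0.4, -4.5]
gripper_width: 0.013
grasp_force: 69.3
```

Request:
move_arm(steps="0 0 0.3 0 0 0 5; 0 0 0.6 0 0 0 5; 0 0 0.9 0 0 0 5; 0 0 0.9 0 0 0 5")

```text
time_s: 17.75
ee_pos: [0.5642, 0.2395, 0.099]
tool_rot: [-0.001, 0.693, 0.721, -0.001]
ft_force: [-2.9, -0.9, 2.2]
gripper_width: 0.0127
grasp_force: 70.4
```

Request:
move_arm(steps="0 0 0.3 0 0 0 5; 0 0 0.6 0 0 0 5; 0 0 0.6 0 0 0 5")

```text
time_s: 18.05
ee_pos: [0.5642, 0.2395, 0.099]
tool_rot: [-0.001, 0.693, 0.721, -0.001]
ft_force: [-4.3, -0.7, 6.6]
gripper_width: 0.0129
grasp_force: 71.1
```

```bash
python3 st.py
```

```text
u v z mm -45.03316379663855 480.3627826426138 98.95840662642044 F uvz -3.92035602470685 -1.8819405235090736 6.6273941593219075 M [-0.2304  0.7221 -0.038 ] w 0.012944916655819858 t 18.05 rv [ 0.0024 -0.0004 -0.322 ]
```

The tray touched down at the expected height, so it's on the pan floor and not the rim. I'll ease off and release.

Request:
move_arm(steps="0 0 -0.8 0 0 0 5; 0 0 -0.8 0 0 0 5; 0 0 -0.8 0 0 0 16; 0 0 -0.8 0 0 0 25; 0 0 -0.8 0 0 0 40; 0 0 -0.8 0 0 0 45; 0 0 -0.8 0 0 0 45", grip_force=20)

```text
time_s: 18.75
ee_pos: [0.5643, 0.2395, 0.0984]
tool_rot: [-0.001, 0.693, 0.721, -0.001]
ft_force: [0.9, -0.8, -0.4]
gripper_width: 0.0452
grasp_force: 0.0
```

Request:
move_arm(steps="0 0 -5 0 0 0 45; 0 0 -20 0 0 0 45; 0 0 -50 0 0 0 45; 0 0 -90 0 0 0 45; 0 0 -130 0 0 0 45; 0 0 -130 0 0 0 45; 0 0 -130 0 0 0 45")

```text
time_s: 19.45
ee_pos: [0.5655, 0.2398, 0.2302]
tool_rot: [-0.0, 0.693, 0.721, 0.0]
ft_force: [-0.7, -0.4, -0.0]
gripper_width: 0.045
grasp_force: 0.0
```

```bash
python3 -c "
from cell import optics;import cv2,numpy as np
c=np.zeros((500,800,3),np.uint8)
sc=optics.snapshot('scene')['frame'];w=optics.snapshot('wrist')['frame']
c[:500,:400]=cv2.resize(sc[180:280,350:430],None,fx=5,fy=5,interpolation=cv2.INTER_CUBIC)
c[:300,400:]=cv2.resize(w,(400,300));cv2.imwrite('pics/fin.png',c)"
```

```text
(no output)
```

View pics/fin.png

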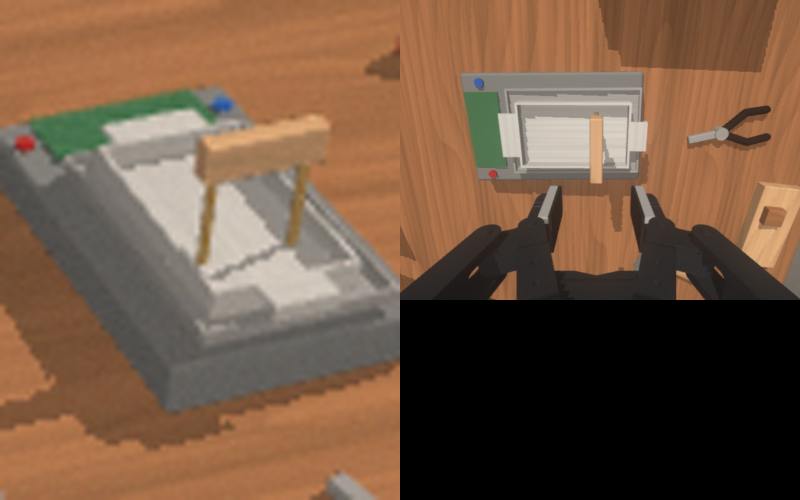

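The tray lies flat inside the pan rim with margins all round, nose toward the display, and the gripper is clear.

```bash
python3 -c "
from cell import robot;print(robot.job_done())"
```

```text
the job is handed in; nothing more can be done
None
```

The filings tray is out of its holder and lying flat, lengthwise, inside the balance pan's rim, with the gripper clear of it; I handed the job in at about 20 s of the 51 s allowed (no verdict was returned).

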